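# Unlock the inspection lamp boom and hold it out at the rider

### The job

Push the lock button on top of the lamp stand's sleeve fully down, while the boom is still home; then take the upright black post on the boom and draw the spring-loaded boom out of the sleeve until its pointer is in line with the ridge on the rider clipped to the scale. Finish while still holding the post there, steady, because the boom springs back when let go. Do not shift the rider, and leave the bottle, the dish and the wafer carrier where they are.

Things in the scene. Friction and masses are not known exactly. Their poses are not given: they have to be found in the camera images.
- stand: Fixed lamp stand: grey foot 460 x 100 x 14 mm (x -200 to 260) with columns that carry a white level sleeve (x -210 to 0 mm, 36 mm wide, 78 to 112 mm above the bench). Origin on the bench below the sleeve's mouth; x: the way the boom comes out; y: level, to the side of the scale; z up. A chuck with a 150 mm wafer lies on the foot at x = 225, top 36 mm. Placed and turned anew each time.
- scale (a point): Start of the scale, on its top face: an aluminium rule with black ticks every 10 mm, 14 mm wide, top 103 mm above the bench, parallel to the boom, its middle 37 mm beside the boom's centre line, from x = -45 to 245 mm of the stand. The point is at x = 65, where the pointer stands when the boom is home.
- lock_top (a point): Centre of the top of the lock button: a plain steel round button 22 mm across on top of the sleeve, 60 mm behind its mouth, in a low black housing 34 mm across whose top is 122 mm above the bench. Button top 137 mm above the bench when up, 129 mm when fully down.
- lock (a joint): Travel of the lock button, m: 0 up (boom locked), 0.008 fully down. It moves straight down against a friction of about 3.5 N and stays where it is left. The boom is free once it is more than about 0.005 down.
- boom (a joint): Extension of the telescoping boom, m: 0 home (its start), at most 0.15, along the stand's x. Locked, it has 2 mm of play. A spring pulls it back with 3 N at home, rising to 6.5 N at 0.14; nothing but the hand keeps it out.
- lamp (a point): Centre of the white ring lamp on the end of the boom, 84 mm across, 64 to 86 mm above the bench, 65 mm beyond the post; point at its underside. The boom is a steel bar 18 mm wide, 16 mm high, top 103 mm above the bench.
- grip_post: Upright black round post on the boom, 22 mm in diameter (it can turn stiffly about its own axis), to be gripped from above. Origin on its axis at the height to grip, 148 mm above the bench; it reaches from 108 to 170 mm. With the boom home it stands 65 mm beyond the sleeve's mouth, in line with the boom; it moves with the boom. Below it is a socket 18 x 22 mm whose top is 110 mm above the bench.
- pointer (a point): Tip of the boom's pointer: a thin black fin at the post's foot that reaches sideways (stand's +y) to the edge of the scale. It has the post's position along the boom; 26 mm beside the boom's centre line, 105 mm above the bench.
- rider_mark (a point): The rider's ridge, at its end nearer the boom: the rider is a small black clip on the scale, 18 mm along the scale, 20 mm across, top 111 mm above the bench, with a thin steel ridge across the middle of its top. The point lies 28 mm beside the boom's centre line, 113 mm above the bench; its axes are the stand's. The rider can be pushed along the scale, and must not be.
- rider (a joint): Place of the rider along the scale, m: the boom extension at which the pointer is exactly in line with its ridge (0.06 to 0.13 at the start).
- bottle: Bystander: amber glass bottle, 60 mm across, 120 mm high, loose on the bench; origin at the centre of its underside.
- dish: Bystander: white shallow dish, 90 mm across, 22 mm high, loose on the bench; origin at the centre of its underside.
- carrier: Bystander: black open wafer carrier 150 x 110 mm, 70 mm high, its wafers up to 98 mm, loose on the bench; origin at the centre of its underside.

How it is judged:
By the outcome, as a careful person would: the job done as asked, in the order asked, and still so for the second after the job is handed in, while the arm keeps its last pose, push and grip.
It also fails if it takes over 45 s, if anything falls off the work surface, if the arm or the gripper's body presses on something with over 40 N, if the wrist force passes 120 N, or if a joint passes its speed limit or range.

### The arm

A 6-joint arm with a two-finger parallel gripper is mounted at the origin on the work surface. World frame = base frame: x ahead of the robot, y to its left, z up, the work surface at z = 0. Lengths are in m, angles in rad, forces in N, time in s.
With the tool pointing down it reaches from about 0.3 to 0.75 m from the base axis. Payload 8.5 kg.
Tool frame: the origin (TCP) lies midway between the tips of the shut fingers; the grasp point (between the pads) lies pinch_z behind it (pinch_z is the distance from the TCP to the grasp point, in m); z points along the fingers, y is the line along which they close (so a half turn about z gives the same grasp; the last joint's range is limited). The gripper opens to 85 mm and grips with 20 to 120 N. Pads are 22 mm wide; open, the fingers measure 114 mm over their backs; the gripper's body (76 mm by 85 mm) begins 54 mm behind the grasp point. The pads swing forward as they close: fully open they stand 13 mm farther back than shut.
Start: joints at [1.092, 0.381, 1.297, -0, 1.464, -0.215], TCP at [0.143, 0.531, 0.231] pointing down, gripper open.
Joint ranges: [-3.11, 3.11], [-0.89, 2.33], [0.22, 2.48], [-1.42, 4.56], [0.17, 2.85], [-2.88, 2.88]. Speed limits (rad/s): [2.39, 2.39, 3.14, 3.14, 3.14, 3.14].

### API

Orientations are given as a rotation vector (axis times angle).
In Python, from station import get_obs, snapshot, camera_info, job_done, spot_in, pinch_z gives the robot as it stands.
- The arm moves only by the tool drive_tool, never from a script. Its argument "steps" is a list of rows, each a list of 7 numbers: the shift along the tool's x, y, z as a fraction of full scale, then the turn, a rotation vector about the tool's x, y, z as a fraction of full scale, then the closure, from -1 (fully open) to 1 (shut). In form: [[dx, dy, dz, rx, ry, rz, claw], ...]. A call has 1 to 5 rows; each row is the pose to reach, as a shift and turn from the pose commanded when the call began, along the tool's axes at that moment; what a row does not reach only later rows make up. Full scale, the value 1, is 250 mm for a shift and 30 degrees for a turn. A row lasts 1/8 s, in which the tool goes at most 62.5 mm and 10.7 degrees, less where a joint would pass 70% of its speed; a pose out of reach is approached as far as the arm can. A call with a number of a shift or a turn outside -1 to 1 is refused whole. A call with a gripper value outside its range is refused whole. The fingers move at their own pace and stop on an object; the grip force is fixed at half the most. Time passes only in rows, so rows that repeat a pose let the fingers close. It gives the time, the measured TCP pose, the force, the opening and the grip force at its end, in the units of the state.
- get_obs(): the state, without advancing time (a new reading comes with each control period).
- snapshot(name): name is "scene" or "top" or "wrist"; returns the picture (420x560x3 uint8, red, green, blue); there is no depth.
- camera_info(name): a dict with "intrinsics" (3x3 intrinsics, pixels), "R" (3x3) and "t" (3): a world point X has camera coordinates R X + t. Camera axes: x right, y down, z forward; pixel columns grow to the right and rows downward; lengths in m; the calibration is good to about 2 mm. The wrist camera is an equidistant fisheye: a pixel r from the principal point sees the ray r / f radians off the axis. A picture is of the moment at which its call begins: read the wrist's pose just before it. camera_info takes no time and is no camera call; for the wrist camera it gives the pose at the moment of the call.
- job_done(): hands the job in; it is judged then, once.
Trained networks look in the newest picture that a camera, given by its name, has taken for a name from the list of things; names that differ only in an ending like _2 or _b are one class to them, and where a whole thing is asked for, a point or a joint stands for the part that bears it (a point fixed in the world has none). Each returns a list of dicts, best first, with "score" (0 to 1); they miss things now and then, are a little off and sometimes report something else, mostly with a low value. They report only what shows in the picture. A call takes as long as a camera call.
- spot_in(camera, target): "box" ([left, top, width, height] in pixels, round what is visible of it).
The state is a dict: "t": time; "joints": joint angles; "joint_vel": joint speeds; "joint_efforts": joint torques, N m; "ee_pos": TCP position; "eef_rot": TCP orientation; "force": force on the tool from outside, world axes, zero at the start; "moment": the same for the moment, N m; "width": finger opening in m; "grasp_force": force on a finger pad.
Only numpy, scipy, OpenCV 4.12 (cv2) and the standard library are available. Lean on these libraries where they do the work, as an engineer would, in place of code of your own. Each camera call takes 0.05 s, during which the arm holds its last target. There are 200 camera calls.

## Working session

There is one attempt and no reset: what is moved stays moved. The work goes in short steps, Python scripts to look and compute and a tool call to move; the robot and the scene stay as the last step left them, time stands still between calls to the robot, and variables do not carry over. Pictures are saved under pics/ and viewed, at most 10 in all, crops included, and the job is handed in when it is done.

Besides the shell and the picture viewer there is one more tool, called after "Emit:" as name([rows], argument=value, ...), one row to a line, values as JSON. drive_tool: Moves the arm, as the interface text tells. Its arguments: {"type":"object","properties":{"steps":{"type":"array"}},"required":["steps"]}

```bash
mkdir -p pics; cat > h.py <<'E'
import numpy as np, cv2
from station import *
from scipy.spatial.transform import Rotation as Ro
def snap(c,n=None):
    im=snapshot(c)
    if n: cv2.imwrite('pics/'+n,im[:,:,::-1])
    return im
def ray(c,uv,ci=None):
    ci=ci or camera_info(c);K=np.array(ci['intrinsics']);R=np.array(ci['R']);t=np.array(ci['t'])
    a=(uv[0]-K[0,2])/K[0,0];b=(uv[1]-K[1,2])/K[1,1]
    if c=='wrist':
        r=np.hypot(a,b);s=np.sin(r)/r if r>1e-9 else 1;d=np.array([a*s,b*s,np.cos(r)])
    else: d=np.array([a,b,1.])
    return -R.T@t,R.T@d
def atz(c,uv,z,ci=None):
    o,d=ray(c,uv,ci);return o+d*(z-o[2])/d[2]
def proj(c,X,ci=None):
    ci=ci or camera_info(c);K=np.array(ci['intrinsics']);p=np.array(ci['R'])@X+np.array(ci['t'])
    if c=='wrist':
        q=np.hypot(p[0],p[1]);th=np.arctan2(q,p[2]);p=np.array([p[0]/q*th,p[1]/q*th,1])
    else:p=p/p[2]
    return np.array([K[0,0]*p[0]+K[0,2],K[1,1]*p[1]+K[1,2]])
E
python3 - <<'E'
from h import *
o=get_obs();print(o['t'],o['ee_pos'],o['eef_rot'],o['width'],pinch_z() if callable(pinch_z) else pinch_z)
H=dict(lock_top=.137,grip_post=.17,lamp=.086,rider_mark=.111,pointer=.105,bottle=.06,dish=.02,carrier=.08,stand=.1)
ims=[]
for c in('top','scene'):
    ims.append(snap(c,c+'0.png'))
    for n,z in H.items():
        for r in spot_in(c,n)[:2]:
            b=r['box'];uv=(b[0]+b[2]/2,b[1]+b[3]/2);print(c,n,round(r['score'],2),np.round(b),np.round(atz(c,uv,z),3))
E
```

```text
0.0 [0.14327834 0.53071203 0.23072043] [-4.13038793e-01 -3.11387339e+00  2.11480356e-03] 0.0852128651164382 0.0187
top lock_top 0.71 [345. 199.  16.  18.] [ 0.565 -0.02   0.137]
top lock_top 0.45 [280. 226.   9.  12.] [0.523 0.1   0.137]
top grip_post 0.51 [346. 201.  17.  14.] [ 0.563 -0.016  0.17 ]
top lamp 0.91 [316. 180.  86.  47.] [ 0.577 -0.04   0.086]
top rider_mark 0.67 [400. 164.  11.  15.] [ 0.633 -0.122  0.111]
top pointer 0.72 [315. 181.  89.  46.] [ 0.575 -0.037  0.105]
top pointer 0.22 [203. 150. 261. 128.] [0.556 0.011 0.105]
top bottle 0.67 [260. 286.  30.  37.] [0.388 0.118 0.06 ]
top dish 0.75 [359. 253.  45.  45.] [ 0.438 -0.093  0.02 ]
top carrier 0.8 [202. 118.  84.  71.] [0.675 0.176 0.08 ]
top stand 0.91 [202. 155. 261. 125.] [0.55  0.013 0.1  ]
top stand 0.71 [314. 180.  90.  47.] [ 0.576 -0.037  0.1  ]
scene lock_top 0.44 [282. 171.  12.  15.] [0.536 0.106 0.137]
scene grip_post 0.6 [206. 170.  17.  30.] [ 0.594 -0.011  0.17 ]
scene grip_post 0.54 [282. 172.  11.  14.] [0.57  0.107 0.17 ]
scene lamp 0.89 [162. 168.  91.  68.] [ 0.563 -0.04   0.086]
scene rider_mark 0.49 [139. 216.  15.  17.] [ 0.643 -0.124  0.111]
scene pointer 0.76 [160. 170.  92.  68.] [ 0.583 -0.034  0.105]
scene bottle 0.66 [284. 129.  26.  44.] [0.38  0.116 0.06 ]
scene dish 0.83 [180. 167.  31.  29.] [ 0.453 -0.096  0.02 ]
scene carrier 0.96 [276. 244.  96.  79.] [0.71  0.179 0.08 ]
scene carrier 0.35 [144. 218.  10.  18.] [ 0.626 -0.132  0.08 ]
scene stand 0.9 [ 98. 164. 263. 108.] [0.608 0.01  0.1  ]
```

```bash
python3 - <<'E'
import cv2
a=cv2.imread('pics/top0.png')[110:330,190:480];cv2.imwrite('pics/v1.png',cv2.resize(a,None,fx=2.7,fy=2.7,interpolation=2))
E
```

```text
(no output)
```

View pics/v1.png

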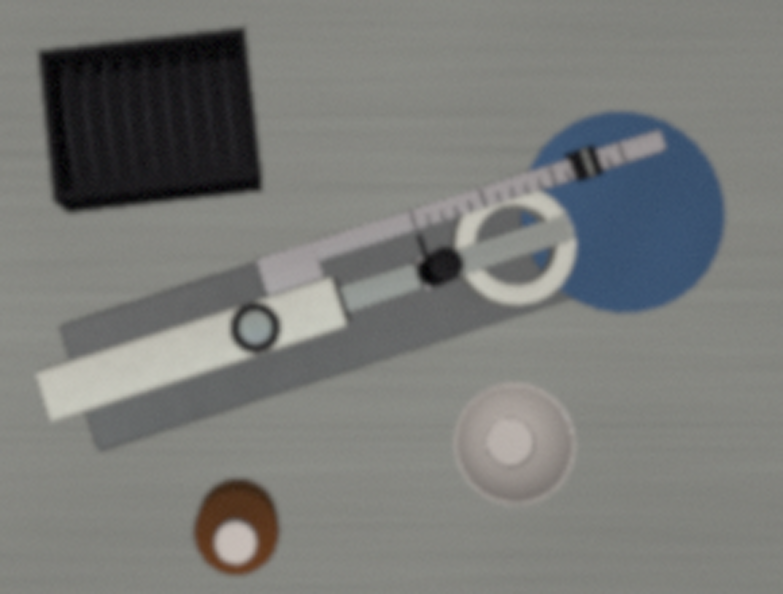

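The top view shows the stand running from lower left to upper right. The lock button is at crop (255,327), the post at (443,263), and the rider at (586,162) on the scale side, which is world +x. The bottle, dish and carrier are clear of the boom.

```bash
cat >> h.py <<'E'
def plan(target,ydir=None):
    "target TCP world, ydir world vector for tool y; prints steps fractions"
    o=get_obs();R=Ro.from_rotvec(o['eef_rot']).as_matrix()
    d=R.T@(np.array(target)-o['ee_pos']);print('shift mm',np.round(d*1000,1),'frac',np.round(d/.25,4))
    z=np.array([0,0,-1.])
    if ydir is None: ydir=R[:,1]*[1,1,0]
    for s in(1,-1):
        y=s*np.array([ydir[0],ydir[1],0]);y/=np.linalg.norm(y);W=np.c_[np.cross(y,z),y,z]
        rv=Ro.from_matrix(R.T@W).as_rotvec(degrees=True);print('turn deg',np.round(rv,2),'frac',np.round(rv/30,4))
E
python3 - <<'E'
from h import *
o=get_obs();print(np.round(Ro.from_rotvec(o['eef_rot']).as_matrix(),3))
b=atz('top',(284.4,231.6),.137);p=atz('top',(354.2,207.6),.17);print(b,p,np.linalg.norm((p-b)[:2]),'rider',atz('top',(407,170),.112))
u=(p-b)[:2];plan([b[0],b[1],.23],u)
ci=camera_info('wrist');R=np.array(ci['R']);print('campos tool',Ro.from_rotvec(o['eef_rot']).as_matrix().T@(-R.T@ci['t']-o['ee_pos']),ci['intrinsics'])
E
```

```text
[[-0.965  0.261  0.   ]
 [ 0.261  0.965  0.   ]
 [-0.     0.    -1.   ]]
[0.52425904 0.10068913 0.137     ] [ 0.56300487 -0.01670343  0.17      ] 0.12362140882270943 rider [ 0.63568041 -0.12380261  0.112     ]
shift mm [-479.9 -316.1    1.3] frac [-1.9195 -1.2644  0.0053]
turn deg [  0.    -0.   146.62] frac [ 1.0000e-04 -1.0000e-04  4.8874e+00]
turn deg [  0.     0.   -33.38] frac [ 1.0000e-04  1.0000e-04 -1.1126e+00]
campos tool [ 0.07888311 -0.00078088 -0.14236956] [[325.1922621    0.         282.11386131]
 [  0.         325.1922621  208.6931606 ]
 [  0.           0.           1.        ]]
```

Emit:
drive_tool([
  [-0.21,-0.138,0,0,0,-0.3,-1],
  [-0.42,-0.276,0,0,0,-0.6,-1],
  [-0.63,-0.414,0,0,0,-0.9,-1],
  [-0.84,-0.55,0,0,0,-1,-1],
  [-0.96,-0.632,0,0,0,-1,-1],
])

```text
t: 1.62
ee_pos: [0.3353, 0.314, 0.2315]
eef_rot: [-0.406, 3.115, -0.0]
force: [0.4, 0.6, -0.3]
width: 0.0853
grasp_force: 0.0
```

```bash
python3 - <<'E'
from h import *
print(get_obs()['t'],get_obs()['ee_pos']);plan([.5243,.1007,.23],(.3129,-.9497))
E
```

```text
1.625 [0.33526396 0.31397875 0.23150607]
shift mm [-128.1 -254.6    1.6] frac [-0.5123 -1.0184  0.0064]
turn deg [5.0000e-02 1.0000e-02 1.7661e+02] frac [1.600e-03 3.000e-04 5.887e+00]
turn deg [-0.01  0.03 -3.39] frac [-0.0002  0.001  -0.113 ]
```

Emit:
drive_tool([
  [-0.11,-0.21,0,0,0,-0.1,1],
  [-0.22,-0.42,0,0,0,-0.113,1],
  [-0.33,-0.64,0,0,0,-0.113,1],
  [-0.44,-0.86,0,0,0,-0.113,1],
  [-0.512,-1,0,0,0,-0.113,1],
])

```text
t: 2.25
ee_pos: [0.5233, 0.1048, 0.2312]
eef_rot: [-0.496, 3.102, -0.0]
force: [0.1, 0.6, 0.7]
width: -0.0003
grasp_force: 0.0
```

Emit:
drive_tool([
  [0,-0.018,0,0,0,0,1],
  [0,-0.018,0,0,0,0,1],
  [0,-0.018,0,0,0,0,1],
])

```text
t: 2.62
ee_pos: [0.5225, 0.1038, 0.2316]
eef_rot: [-0.501, 3.101, 0.0]
force: [-1.0, 1.0, -0.5]
width: -0.0003
grasp_force: 0.0
```

```bash
python3 - <<'E'
from h import *
o=get_obs();print(o['t'],o['ee_pos'],o['width']);plan([.5243,.1007,.16],(.3129,-.9497))
ci=camera_info('wrist');snap('wrist','w1.png')
for n,z in dict(lock_top=.137,grip_post=.17,rider_mark=.113).items():
    for r in spot_in('wrist',n)[:2]:
        b=r['box'];uv=(b[0]+b[2]/2,b[1]+b[3]/2);print(n,round(r['score'],2),np.round(b),np.round(atz('wrist',uv,z,ci),4))
E
```

```text
2.625 [0.52254526 0.10382286 0.23155869] -0.0002564588540023826
shift mm [-0.7 -3.5 71.6] frac [-0.0027 -0.0141  0.2862]
turn deg [-1.0000e-02  1.0000e-02 -1.7989e+02] frac [-4.0000e-04  3.0000e-04 -5.9962e+00]
turn deg [0.01 0.01 0.11] frac [0.0002 0.0002 0.0038]
lock_top 0.65 [264. 196.  31.  30.] [0.5227 0.1008 0.137 ]
grip_post 0.63 [ 99. 192.  55.  50.] [ 0.5523 -0.0061  0.17  ]
rider_mark 0.61 [ 41. 221.  21.  24.] [ 0.6309 -0.1174  0.113 ]
```

View pics/w1.png

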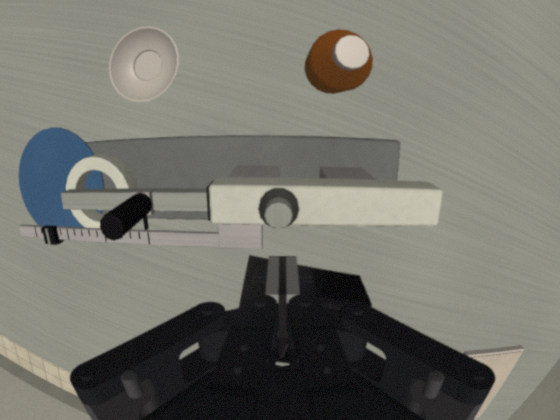

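The wrist view shows the button at (279,211), the post's top near (113,225), and the rider at (51,235) to the left. The button position agrees with the top view, so I'll descend.

Emit:
drive_tool([
  [-0.003,-0.012,0.15,0,0,0,1],
  [-0.003,-0.012,0.28,0,0,0,1],
  [-0.003,-0.012,0.34,0,0,0,1],
  [-0.003,-0.012,0.36,0,0,0,1],
  [-0.003,-0.012,0.36,0,0,0,1],
])

```text
t: 3.45
ee_pos: [0.525, 0.1004, 0.1416]
eef_rot: [-0.499, 3.101, -0.0]
force: [-0.8, -0.4, 0.5]
width: 0.0
grasp_force: 0.0
```

```bash
python3 - <<'E'
from h import *
o=get_obs();print(o['t'],o['ee_pos'],o['force']);plan([.5238,.1007,.129])
E
```

```text
3.45 [0.52500909 0.10038059 0.14164836] [-0.81864449 -0.44101481  0.48537959]
shift mm [ 1.1  0.7 12.6] frac [0.0042 0.0027 0.0506]
turn deg [-0.01  0.02  0.  ] frac [-0.0003  0.0007  0.    ]
turn deg [-3.0e-02 -2.0e-02 -1.8e+02] frac [-1.1e-03 -5.0e-04 -6.0e+00]
```

Emit:
drive_tool([
  [0,0,0.02,0,0,0,1],
  [0,0,0.036,0,0,0,1],
  [0,0,0.048,0,0,0,1],
  [0,0,0.052,0,0,0,1],
  [0,0,0.052,0,0,0,1],
])

```text
t: 4.08
ee_pos: [0.5254, 0.1003, 0.129]
eef_rot: [-0.499, 3.1, -0.0]
force: [0.8, 0.9, 7.4]
width: -0.0002
grasp_force: 3.4
```

Emit:
drive_tool([
  [0,0,0.006,0,0,0,1],
  [0,0,0.006,0,0,0,1],
])

```text
t: 4.32
ee_pos: [0.5254, 0.1003, 0.1289]
eef_rot: [-0.499, 3.099, -0.001]
force: [-4.0, 1.2, 18.6]
width: 0.0001
grasp_force: 9.4
```

The button is on its stop: the force jumped to 18.6 N at 128.9 mm. Next I'll retreat and go above the post.

Emit:
drive_tool([
  [0,0,-0.2,0,0,0,1],
  [0,0,-0.4,0,0,0,0],
  [0,-0.1,-0.5,0,0,0,-1],
  [0,-0.25,-0.5,0,0,0,-1],
  [0,-0.25,-0.5,0,0,0,-1],
])

```text
t: 4.95
ee_pos: [0.5447, 0.0391, 0.2513]
eef_rot: [0.494, -3.101, 0.0]
force: [0.1, 0.5, 1.2]
width: 0.0725
grasp_force: 0.0
```

```bash
cat > look.py <<'E'
from h import *
import sys
o=get_obs();print(o['t'],o['ee_pos'],o['width'])
ci=camera_info('wrist');snap('wrist',sys.argv[1])
for n,z in dict(lock_top=.129,grip_post=.17,rider_mark=.113).items():
    for r in spot_in('wrist',n)[:2]:
        b=r['box'];uv=(b[0]+b[2]/2,b[1]+b[3]/2);print(n,round(r['score'],2),np.round(b),np.round(atz('wrist',uv,z,ci),4))
# prior model overlay
b=np.array([.5245,.1005]);u=np.array([.3129,-.9497]);v=np.array([-u[1],u[0]])
for nm,s,y,z in(('lock',0,0,.129),('posttop',.125,0,.17),('postfoot',.125,0,.11),('tick',.125,.03,.103)):
    q=b+u*s+v*y;print(nm,np.round(q,4),np.round(proj('wrist',np.array([*q,z]),ci),1))
E
python3 look.py w2.png
```

```text
4.95 [0.54467716 0.0391045  0.25128186] 0.07250454807149893
lock_top 0.93 [343. 192.  28.  20.] [0.5253 0.1003 0.129 ]
lock_top 0.53 [360.  39.  72.  57.] [0.4054 0.0914 0.129 ]
grip_post 0.97 [191. 184.  38.  48.] [ 0.5546 -0.0149  0.17  ]
rider_mark 0.84 [100. 220.  18.  20.] [ 0.6342 -0.1205  0.113 ]
rider_mark 0.67 [164.  24.  76.  73.] [ 0.4507 -0.0646  0.113 ]
lock [0.5245 0.1005] [358.  201.4]
posttop [ 0.5636 -0.0182] [202.4 217.4]
postfoot [ 0.5636 -0.0182] [217.5 195.6]
tick [ 0.5921 -0.0088] [220.7 223.5]
```

View pics/w2.png

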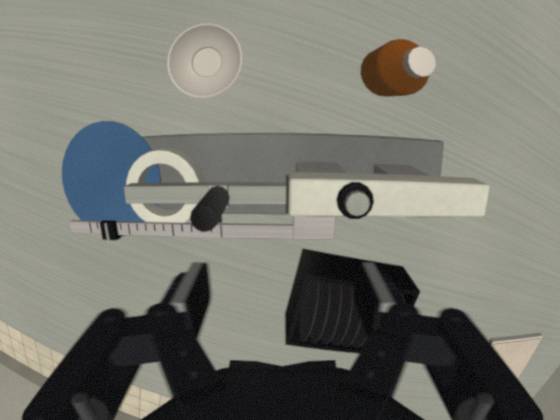

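The post's top is at about (204,217), as the model predicted (202,217). The button is now lower in its housing at (357,203), and the rider is at (110,230).

```bash
python3 - <<'E'
from h import *
plan([.5634,-.0176,.129],(.3129,-.9497))
E
```

```text
shift mm [  0.2 -62.4 122.5] frac [ 0.0007 -0.2496  0.4899]
turn deg [ 7.0000e-02  5.0000e-02 -1.7992e+02] frac [ 2.5000e-03  1.7000e-03 -5.9973e+00]
turn deg [ 0.03 -0.05  0.08] frac [ 0.0011 -0.0016  0.0027]
```

Emit:
drive_tool([
  [0,-0.22,0,0,0,0,-1],
  [0,-0.25,0.03,0,0,0,-1],
  [0,-0.25,0.18,0,0,0,-1],
  [0,-0.25,0.34,0,0,0,-1],
  [0,-0.25,0.44,0,0,0,-1],
])

```text
t: 5.78
ee_pos: [0.563, -0.0171, 0.1397]
eef_rot: [0.5, -3.099, -0.002]
force: [-0.3, 0.4, 0.3]
width: 0.0854
grasp_force: 0.0
```

```bash
python3 look.py w3.png; python3 -c "
from h import *
plan([.5634,-.0176,.129],(.3129,-.9497));print(get_obs()['force'])"
```

```text
5.775 [ 0.56298936 -0.01709201  0.13974186] 0.08535394519609474
lock_top 0.62 [463. 238.  36.  34.] [0.5252 0.0962 0.129 ]
grip_post 0.73 [254. 230.  56.  98.] [ 0.5506 -0.0226  0.17  ]
rider_mark 0.97 [ 92. 272.  33.  34.] [ 0.6317 -0.1199  0.113 ]
lock [0.5245 0.1005] [486.1 255.5]
posttop [ 0.5636 -0.0182] [281.6 307.1]
postfoot [ 0.5636 -0.0182] [281.6 247.4]
tick [ 0.5921 -0.0088] [281.5 285.1]
shift mm [ 0.7  0.4 13.3] frac [0.0026 0.0015 0.0532]
turn deg [-1.0000e-02  1.0000e-02 -1.7991e+02] frac [-2.0000e-04  2.0000e-04 -5.9972e+00]
turn deg [0.   0.   0.09] frac [0.0002 0.0001 0.0028]
[ 0.59445351 -0.35250743  0.73584894]
```

View pics/w3.png

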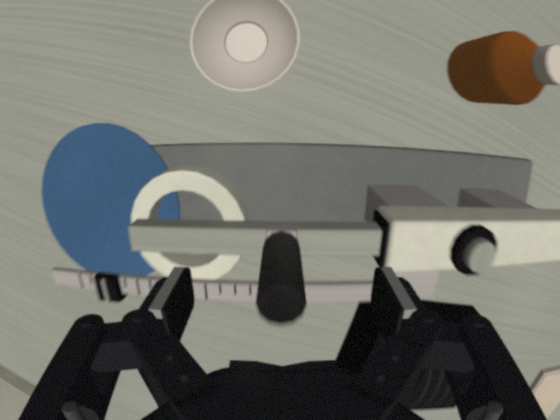

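The post stands midway between the open fingers, with its foot at (281,240) and its top at (282,305). The rider is at (109,288). I'll lower and grip.

Emit:
drive_tool([
  [0.002,0,0.03,0,0,0,-1],
  [0.002,0,0.05,0,0,0,-1],
  [0.002,0,0.05,0,0,0,1],
  [0.002,0,0.05,0,0,0,1],
  [0.002,0,0.05,0,0,0,1],
])

```text
t: 6.6
ee_pos: [0.5637, -0.0187, 0.1295]
eef_rot: [-0.499, 3.101, -0.0]
force: [0.3, 0.3, 0.6]
width: 0.0324
grasp_force: 0.0
```

Emit:
drive_tool([
  [0,0,0,0,0,0,1],
  [0,0,0,0,0,0,1],
  [0,0,0,0,0,0,1],
])

```text
t: 6.98
ee_pos: [0.5636, -0.0184, 0.1297]
eef_rot: [-0.499, 3.101, 0.0]
force: [-1.4, 3.9, 5.4]
width: 0.0205
grasp_force: 58.6
```

```bash
python3 look.py w4.png; python3 - <<'E'
from h import *
for c in('top','scene'):
    snap(c,c+'1.png')
    for n,z in dict(rider_mark=.113,lock_top=.129).items():
        for r in spot_in(c,n)[:1]:
            b=r['box'];print(c,n,r['score'],np.round(b,1),atz(c,(b[0]+b[2]/2,b[1]+b[3]/2),z))
E
```

```text
6.975 [ 0.56359544 -0.01836473  0.12965875] 0.020464451080768806
lock_top 0.68 [476. 245.  35.  33.] [0.5247 0.0972 0.129 ]
lock_top 0.55 [365. 308. 143. 100.] [0.5992 0.0995 0.129 ]
grip_post 0.91 [256. 242.  54. 102.] [ 0.551  -0.0233  0.17  ]
grip_post 0.3 [123. 169. 270. 174.] [ 0.5391 -0.0363  0.17  ]
rider_mark 0.56 [ 86. 276.  33.  37.] [ 0.6308 -0.1214  0.113 ]
rider_mark 0.29 [121. 166. 268. 176.] [ 0.5673 -0.034   0.113 ]
lock [0.5245 0.1005] [496.8 262.4]
posttop [ 0.5636 -0.0182] [285.  321.6]
postfoot [ 0.5636 -0.0182] [284.2 254.6]
tick [ 0.5921 -0.0088] [283.9 293.2]
top lock_top 0.45 [280.5 221.8   8.3  17.3] [0.52647597 0.10020988 0.129     ]
scene rider_mark 0.49 [140.5 215.6  14.6  17.5] [ 0.64346897 -0.12127262  0.113     ]
scene lock_top 0.66 [281.9 173.3   9.7  12.1] [0.53163086 0.10462241 0.129     ]
```

Emit:
drive_tool([
  [0,-0.05,0,0,0,0,1],
  [0,-0.1,0,0,0,0,1],
  [0,-0.15,0,0,0,0,1],
  [0,-0.18,0,0,0,0,1],
  [0,-0.2,0,0,0,0,1],
])

```text
t: 8.1
ee_pos: [0.5787, -0.0661, 0.1296]
eef_rot: [0.499, -3.101, -0.001]
force: [-5.4, 3.6, 6.9]
width: 0.0206
grasp_force: 59.0
```

Emit:
drive_tool([
  [0,-0.05,0,0,0,0,1],
  [0,-0.1,0,0,0,0,1],
  [0,-0.15,0,0,0,0,1],
  [0,-0.2,0,0,0,0,1],
  [0,-0.2,0,0,0,0,1],
])

```text
t: 8.72
ee_pos: [0.594, -0.1142, 0.1296]
eef_rot: [0.497, -3.099, -0.001]
force: [-8.3, 3.2, 9.1]
width: 0.0208
grasp_force: 59.1
```

```bash
python3 look.py w5.png;python3 - <<'E'
import cv2
from h import *
a=cv2.imread('pics/w5.png')[180:380,140:420];cv2.imwrite('pics/v5.png',cv2.resize(a,None,fx=2.8,fy=2.8,interpolation=2))
E
```

```text
8.725 [ 0.59400651 -0.11416331  0.12961491] 0.020828884719254617
lock_top 0.59 [438. 298. 122.  97.] [0.6131 0.0552 0.129 ]
grip_post 0.58 [254. 238.  58. 104.] [ 0.5803 -0.1193  0.17  ]
lock [0.5245 0.1005] [590.4 253. ]
posttop [ 0.5636 -0.0182] [501.9 306.1]
postfoot [ 0.5636 -0.0182] [449.  252.4]
tick [ 0.5921 -0.0088] [435.3 288.6]
```

View pics/v5.png

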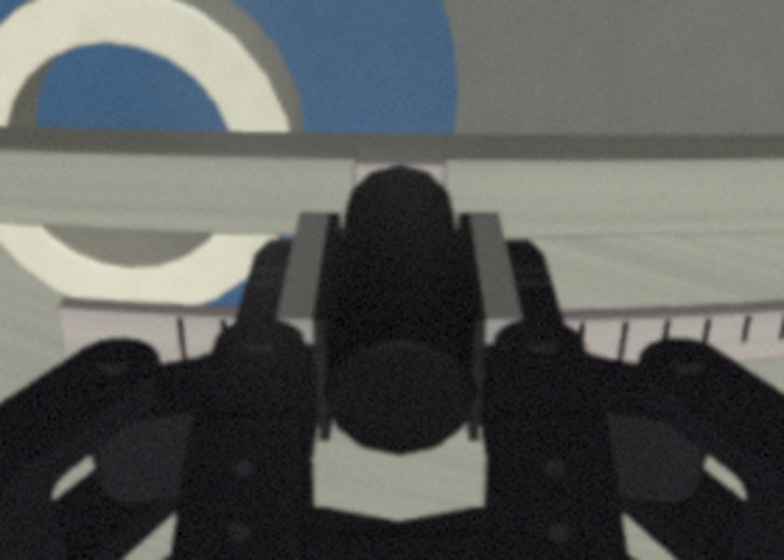

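The rider is hidden behind the left finger in the wrist view, so I'll check the fixed cameras.

```bash
python3 - <<'E'
from h import *
out=[]
for c in('top','scene'):
    im=snap(c,c+'2.png')
    for r in spot_in(c,'rider_mark')[:2]: print(c,r['score'],np.round(r['box'],1))
    p=proj(c,np.array([.638,-.121,.112]));q=proj(c,np.array([.594+.025,-.114+.008,.105]));print(c,p,q)
    x,y=int(p[0])-32,int(p[1])-40
    a=cv2.resize(im[y:y+80,x:x+65,::-1],None,fx=6,fy=6,interpolation=2);out.append(a);print(x,y)
cv2.imwrite('pics/v6.png',np.hstack(out))
E
```

```text
top [405.4204913  168.75367939] [396.48406189 179.68352306]
373 128
scene 0.49 [141.6 216.3  13.4  15.8]
scene [149.03845725 222.16304951] [161.63520443 216.64457644]
117 182
```

View pics/v6.png

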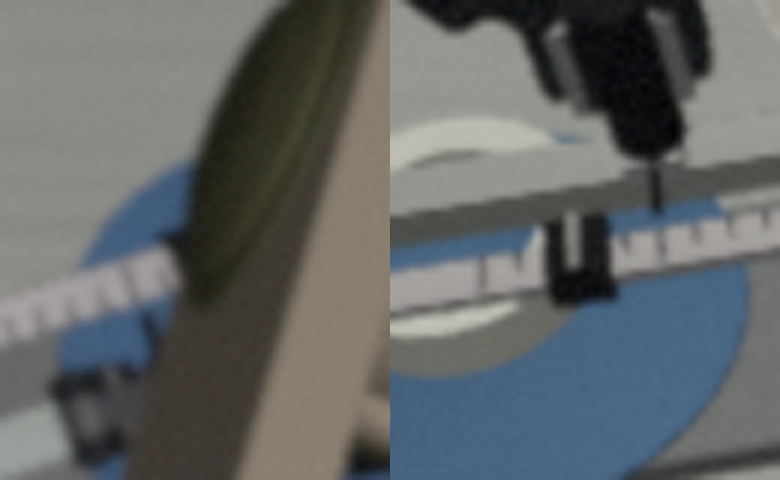

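In the scene view (right half) the pointer fin's tip is at full pixel (161.3,216.7), exactly where the TCP model predicts. The rider's steel ridge runs from about (147.5,217.5) down to (147.8,226). I'll solve for the remaining distance.

```bash
cat > rem.py <<'E'
from h import *
import sys
from scipy.optimize import brentq
u=np.array([.3105,-.9506]);v=np.array([.9506,.3105]);p=get_obs()['ee_pos'][:2];print(get_obs()['t'],p, get_obs()['force'])
im=cv2.imread(sys.argv[1]).astype(int)
for y in range(212,229):print(y,im[y,140:168].sum(1)//3)
def pt(s,y,z): return proj('scene',np.array([*(p+u*s+v*y),z]))
print('pointer pred base/tip',pt(0,.012,.105),pt(0,.026,.105))
for s in(.01,.015,.02,.025,.03):print(s,pt(s,.028,.113),pt(s,.046,.113))
E
python3 rem.py pics/scene2.png
```

```text
9.125 [ 0.59372874 -0.11339618] [-8.59128354  2.94881882  7.49670872]
212 [148 147 147 147 147 142 139 137 134 133 131 120 108  96  89  81  80  82
  80  75  51  35  66  76  77  75  76  78]
213 [140 138 135 132 127 114 103  92  84  85  86  84  83  78  79  77  78  79
  74  72  51  34  61  74  78  76  79  78]
214 [100  90  82  82  83  83  79  81  77  77  79  75  77  76  76  77  75  77
  76  76  52  33  55  71  76  80  81  82]
215 [81 78 77 78 77 76 76 78 77 76 76 77 77 77 77 79 78 77 78 77 55 31 57 76
 81 83 88 87]
216 [76 77 76 77 76 77 82 83 80 76 72 70 73 75 81 81 81 80 87 83 62 39 64 83
 89 92 96 94]
217 [ 76  76  75  74  75  76  97 103  84  70  61  55  58  78  87  90  90  93
  96  94  77  60  72  93  96  95  97  98]
218 [ 77  77  71  70  60  63 109 122  87  41  34  32  36  72  92  96  97  97
  98  96  88  84  91  97  97 100 103 101]
219 [ 86  96  73  38  35  47 104 122  86  38  26  28  30  58  87  97  98  98
 100 102 103 103 104 116 125 126 130 117]
220 [102 138 104  42  25  43 104 123  86  40  28  26  28  55  94 102 104 118
 121 125 128 115 117 146 158 157 154 130]
221 [120 162 12
[... 621 characters left out ...]
 31  28  29  21  66 134 152 150 149
 148 143 139 128 114 103  97  92  92  92]
227 [159 155 113  52  29  22  30  32  25  11  16  20  24  55 117 127 117 103
  95  93  93  94  89  89  86  89  91  92]
228 [159 154 121  63  21  14  13  16  10  16  16  15  24  32  73  88  88  89
  89  90  91  94  92  91  96  98 100 100]
pointer pred base/tip [161.71333124 210.33198123] [162.10465035 216.42420785]
0.01 [155.2463339  215.41320778] [155.65984544 223.555694  ]
0.015 [152.2674045  215.91030495] [152.6333065  224.06988349]
0.02 [149.28193622 216.40849326] [149.60001686 224.58521988]
0.025 [146.2899075  216.90777632] [146.5599539  225.10170702]
0.03 [143.29129671 217.40815773] [143.51309492 225.61934875]
```

Emit:
drive_tool([
  [0.002,-0.03,0,0,0,0,1],
  [0.003,-0.055,0,0,0,0,1],
  [0.003,-0.075,0,0,0,0,1],
  [0.003,-0.084,0,0,0,0,1],
  [0.003,-0.084,0,0,0,0,1],
])

```text
t: 9.75
ee_pos: [0.6001, -0.1334, 0.1296]
eef_rot: [0.499, -3.1, -0.002]
force: [-6.6, 3.6, 7.2]
width: 0.0207
grasp_force: 59.0
```

Emit:
drive_tool([
  [0,0,0,0,0,0,1],
  [0,0,0,0,0,0,1],
])

```text
t: 10.0
ee_pos: [0.6, -0.1333, 0.1296]
eef_rot: [0.499, -3.1, -0.002]
force: [-6.9, 4.4, 7.4]
width: 0.0205
grasp_force: 59.0
```

```bash
python3 - <<'E'
from h import *
im=np.mean([snapshot('scene').astype(float) for _ in range(4)],0)
cv2.imwrite('pics/scene3.png',im[:,:,::-1].round().astype(np.uint8))
E
sed -i 's/range(212,229)/range(206,229)/;s/140:168/138:156/;s/(.01,.015,.02,.025,.03)/(0,.002,.004)/' rem.py; python3 rem.py pics/scene3.png
python3 -c "
import cv2
a=cv2.imread('pics/scene3.png')[185:245,110:190];cv2.imwrite('pics/v7.png',cv2.resize(a,None,fx=8,fy=8,interpolation=2))"
```

```text
10.2 [ 0.60002961 -0.1333389 ] [-7.27357675  3.83464358  7.04408565]
206 [118 118 115  85  39  17  13  12  13  11  14  14  15   9  15  43 112 143]
207 [143 146 143 122  74  26  13  13  13  13  14  14  15  13  28  57 125 147]
208 [148 149 149 143 103  48  21  15  14  14  14  18  23  41  80  83 121 144]
209 [147 148 149 147 124  92  59  34  22  20  23  41  56  90 129 117 123 142]
210 [148 148 148 148 145 138 114  83  64  51  46  72  89 119 126 107 121 141]
211 [147 148 147 147 147 145 139 118  99  84  65  68  77  87  89  87 112 128]
212 [147 146 147 148 144 122  98  88  84  73  50  50  73  80  82  82  83  84]
213 [144 141 140 138 133 116  93  83  81  66  42  40  69  80  80  81  79  77]
214 [123 111  99  89  83  79  81  81  79  67  43  33  65  75  77  77  78  78]
215 [84 82 79 77 78 78 77 77 76 68 46 32 63 75 77 77 77 78]
216 [78 77 77 76 77 76 76 77 82 74 50 32 61 71 72 77 79 80]
217 [76 76 78 77 77 76 74 76 96 98 68 35 47 52 59 77 87 90]
218 [ 78  77  78  78  72  67  61  64 109 123  84  39  29  30  37  74  92  95]
219 [ 83  82  84  83  59  39  32  48 105 123  86  38  26  27  26  56  8
[... 268 characters left out ...]
8  27  36  85 115  86  39  28  28  29  69 137 144]
224 [105 141 155 152 105  45  28  36  83 117  88  41  29  29  28  67 139 155]
225 [119 146 159 157 112  45  28  36  79 116  89  39  28  29  32  66 138 157]
226 [129 148 160 157 112  47  29  32  59  80  61  32  26  25  25  65 134 152]
227 [148 154 159 155 113  53  27  25  27  31  23  16  16  17  19  55 117 128]
228 [157 158 158 155 120  63  20  18  16  14  12  15  15  18  16  31  73  88]
pointer pred base/tip [149.54298121 212.25648628] [149.78709427 218.39885604]
0 [148.73271102 216.40898339] [149.04192582 224.58589615]
0.002 [147.53642111 216.60856954] [147.82643913 224.7923575 ]
0.004 [146.33907989 216.80833108] [146.60986698 224.99900323]
```

View pics/v7.png

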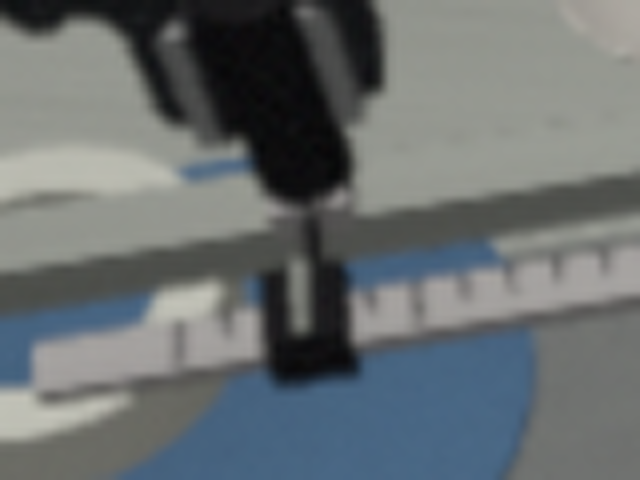

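The pointer, at (148.6,215), is almost in line with the ridge at (146.9,218), and the rider has not moved. By the projection about 1.3 mm remains; I'll cross-check that against the scale's ticks.

```bash
python3 - <<'E'
from h import *
u=np.array([.3105,-.9506]);v=np.array([.9506,.3105]);p0=np.array([.6000,-.1333])-u*.1205
P=lambda e,y,z:proj('scene',np.array([*(p0+u*e+v*y),z]))
im=cv2.imread('pics/scene3.png').astype(float).mean(2)
# profile along scale at several lateral rows: sample darkness vs e with no offset
for y in(.034,.038,.042):
    es=np.arange(.06,.158,.0005);uv=np.array([P(e,y,.103) for e in es],np.float32)
    a=cv2.remap(im.astype(np.float32),uv[:,0].reshape(1,-1),uv[:,1].reshape(1,-1),cv2.INTER_CUBIC)[0]
    from scipy.signal import find_peaks
    k,pr=find_peaks(-a,prominence=8)
    res=[]
    for i in k:
        w=slice(max(i-6,0),i+7);h=np.clip(a[w].max()-a[w],0,None)**2;res.append((round(1e3*(es[w]*h).sum()/h.sum(),1),round(float(a[i]))))
    print(y,res)
# ridge position in same un-offset e
def fit(y,z,row_es=np.arange(.112,.133,.00025)):
    uv=np.array([P(e,y,z) for e in row_es],np.float32);a=cv2.remap(im.astype(np.float32),uv[:,0].reshape(1,-1),uv[:,1].reshape(1,-1),cv2.INTER_CUBIC)[0];return a
es=np.arange(.112,.133,.00025)
for y in(.032,.036,.04,.044):
    a=fit(y,.113);h=np.clip(a-45,0,None)*(abs(es-es[a[20:64].argmax()+20])<.004);print('ridge',y,1e3*(es*h).sum()/h.sum())
for y in(.014,.017,.02,.022):
    a=fit(y,.105);i=a.argmin();h=np.clip(72-a,0,None)*(abs(es-es[i])<.004);print('pointer',y,1e3*(es*h).sum()/h.sum(),a[i])
E
```

```text
0.034 [(np.float64(61.1), 119), (np.float64(71.2), 116), (np.float64(81.4), 120), (np.float64(91.3), 124), (np.float64(101.4), 121), (np.float64(111.4), 110), (np.float64(118.9), 26), (np.float64(130.7), 26), (np.float64(141.2), 116), (np.float64(151.1), 122)]
0.038 [(np.float64(71.4), 142), (np.float64(81.1), 141), (np.float64(91.0), 135), (np.float64(101.2), 116), (np.float64(110.8), 139), (np.float64(118.8), 26), (np.float64(130.7), 27), (np.float64(140.8), 140), (np.float64(151.1), 121)]
0.042 [(np.float64(101.1), 128), (np.float64(119.2), 20), (np.float64(129.8), 20), (np.float64(151.2), 127)]
ridge 0.032 123.82734326097281
ridge 0.036 123.87749292193618
ridge 0.04 123.8427939901421
ridge 0.044 123.7651595454149
pointer 0.014 122.39997719995064 34.144173
pointer 0.017 122.2187395162423 30.546295
pointer 0.02 122.0290740996375 31.10691
pointer 0.022 121.23476087788998 33.828125
```

Emit:
drive_tool([
  [0,-0.003,0,0,0,0,1],
  [0,-0.006,0,0,0,0,1],
  [0,-0.006,0,0,0,0,1],
  [0,-0.006,0,0,0,0,1],
])

```text
t: 10.7
ee_pos: [0.6005, -0.1346, 0.1296]
eef_rot: [0.499, -3.1, -0.002]
force: [-6.6, 3.7, 6.5]
width: 0.0206
grasp_force: 59.1
```

```bash
python3 - <<'E'
from h import *
im=np.mean([snapshot('scene').astype(float) for _ in range(4)],0)
cv2.imwrite('pics/scene4.png',im[:,:,::-1].round().astype(np.uint8))
u=np.array([.3105,-.9506]);v=np.array([.9506,.3105]);p0=np.array([.6000,-.1333])-u*.1205
o=get_obs();print(o['ee_pos'],(o['ee_pos'][:2]-p0)@u,o['force'],o['joint_vel'])
im=im.mean(2).astype(np.float32);print(im[211:219,144:153].round())
es=np.arange(.112,.134,.00025)
for n,L in(('p',(.014,.016,.018,.02)),('r',(.032,.036,.04))):
  for y in L:
    uv=np.array([proj('scene',np.array([*(p0+u*e+v*y),.105 if n=='p' else .113])) for e in es],np.float32)
    a=cv2.remap(im,uv[:,0].reshape(1,-1),uv[:,1].reshape(1,-1),cv2.INTER_CUBIC)[0]
    if n=='p': i=a[20:64].argmin()+20;h=np.clip(70-a,0,None)
    else: i=a[20:64].argmax()+20;h=np.clip(a-45,0,None)
    h=h*(abs(es-es[i])<.004);print(n,y,1e3*(es*h).sum()/h.sum())
E
```

```text
[ 0.60044048 -0.13466677  0.1296088 ] 0.121942122601342 [-7.35990937  4.57509303  7.43802521] [-0.00118714  0.00073021 -0.00163827 -0.00217954  0.00069585  0.00191017]
[[124. 109.  95.  71.  72.  80.  86.  89.  87.]
 [ 88.  85.  77.  56.  53.  74.  81.  83.  82.]
 [ 84.  81.  71.  48.  37.  67.  79.  80.  81.]
 [ 82.  80.  70.  45.  34.  66.  77.  76.  77.]
 [ 77.  76.  68.  47.  34.  64.  76.  77.  77.]
 [ 77.  76.  73.  56.  38.  62.  72.  74.  74.]
 [ 74.  75.  91.  90.  60.  51.  56.  52.  58.]
 [ 61.  63. 108. 121.  85.  40.  32.  31.  38.]]
p 0.014 123.84093263687474
p 0.016 123.94162171472355
p 0.018 123.87603205948173
p 0.02 123.43652699947506
r 0.032 123.81314565767765
r 0.036 123.8795845749614
r 0.04 123.8575681332203
```

Pointer and ridge now agree to about 0.1 mm, and the arm is steady and still gripping, so I'll hand in.

```bash
python3 -c "
from station import *
print(job_done())"
```

```text
the job is handed in; nothing more can be done
None
```

I pushed the lock button down to its stop while the boom was home, then drew the boom out about 122 mm. I handed the job in with the post still gripped and the pointer in line with the rider's ridge, to about 0.1 mm in the scene camera. The rider did not move, and I kept clear of the bottle, dish and carrier; the station returned no verdict.

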